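Bring an aperture plate forward on the optics carousel and stack it on the sloping rest

ROBOT

A 6-joint arm with a two-finger parallel gripper is mounted at the origin on the work surface. World frame = base frame: x ahead of the robot, y to its left, z up, the work surface at z = 0. Lengths are in m, angles in rad, forces in N, time in s.
With the tool pointing down it reaches from about 0.35 to 0.775 m from the base axis. Payload 5.5 kg.
Tool frame: the origin (TCP) lies at the very end of the fingers, on their centre line; the grasp point (between the pads) lies 19 mm behind it; z points along the fingers, y is the line along which they close (so a half turn about z gives the same grasp; the last joint's range is limited). The gripper opens to 85 mm and grips with 20 to 120 N. Pads are 22 mm wide; open, the fingers measure 114 mm over their backs; the gripper's body (76 mm by 85 mm) begins 54 mm behind the grasp point. The pads swing forward as they close: fully open they stand 13 mm farther back than shut.
Start: joints at [1.163, 0.313, 0.046, 1.304, 0, 1.431], TCP at [0.152, 0.555, 0.231] pointing down, gripper open.
Joint ranges: [-2.76, 2.76], [-0.86, 1.69], [-1.03, 1.26], [-2.2, 2.34], [-1.47, 1.5], [-3.14, 3.14]. Speed limits (rad/s): [2.57, 2.57, 3.14, 3.14, 3.14, 3.14].

INTERFACE

Orientations are given as a unit quaternion [w, x, y, z].
In Python, from workcell import env, cams, ticket, spotter gives the robot as it stands.
- The arm moves only by the tool jog_arm, never from a script. Its argument "increments" is a list that holds one entry, the list of rows, each a list of 7 numbers: the shift along the tool's x, y, z in units of 0.25 m (1.0 is 0.25 m), then the turn, a rotation vector about the tool's x, y, z in units of 180 degrees (1.0 is 180 degrees), then the closure in counts, from 0 (fully open) to 255 (shut). A call has 1 to 20 rows; each row shifts and turns the commanded pose from where the row before left it, along the tool's axes as they then stand; what a row does not reach is not made up. A row lasts 1/10 s, in which the tool goes at most 50 mm and 8.59 degrees, less where a joint would pass 70% of its speed; a pose out of reach is approached as far as the arm can. A call with a number of a shift or a turn outside -1 to 1 is refused whole. A call with a gripper value outside its range is refused whole. The fingers move at their own pace and stop on an object; "force" is the grip in N (left out, the last holds). Time passes only in rows, so rows that do not move let the fingers close. It gives the time, the measured TCP pose, the force, the opening and the grip force at its end, in the units of the state.
- env.get_state(): the state, without advancing time (a new reading comes with each control period).
- cams.read_camera(name): name is "scene" or "top"; returns a dict with "pixels" (400x640x3 uint8, red, green, blue), "fx", "fy", "cx", "cy" (pixels), "xyz" and "attitude" of the camera in the world. Camera axes: x right, y down, z forward; pixel columns grow to the right and rows downward; lengths in m; the calibration is good to about 2 mm. A picture is of the moment at which its call begins. There is no depth.
- ticket.hand_in(): hands the job in; it is judged then, once.
Trained networks look in the newest picture that a camera, given by its name, has taken for a name from the list of things; names that differ only in an ending like _2 or _b are one class to them, and where a whole thing is asked for, a point or a joint stands for the part that bears it (a point fixed in the world has none). Each returns a list of dicts, best first, with "conf" (0 to 1); they miss things now and then, are a little off and sometimes report something else, mostly with a low value. They report only what shows in the picture. A call takes as long as a camera call. They do not tell look-alikes from the thing itself.
- spotter.find_in(target, camera): "uv" ([column, row] in pixels, amid what is visible of it).
- spotter.cut_out(target, camera): "region" (400x640 bool, what is visible of it) and "uv" ([column, row] in pixels, amid what is visible of it).
- spotter.landmark_of(target, camera): "uv" ([column, row] in pixels: a listed point, or the origin of a listed thing).
The state is a dict: "clock": time; "joint_pos": joint angles; "qvel": joint speeds; "tau": joint torques, N m; "tcp_pos": TCP position; "orientation": TCP orientation; "wrist_force": force on the tool from outside, world axes, zero at the start; "ft_torque": the same for the moment, N m; "finger_gap": finger opening in m; "grip_force": force on a finger pad.
Only numpy, scipy, OpenCV 4.12 (cv2) and the standard library are available. Lean on these libraries where they do the work, as an engineer would, in place of code of your own. Each camera call takes 0.05 s, during which the arm holds its last target. There are 200 camera calls.

TASK

Turn the parts carousel by its crank knob until the compartment with the aperture plate (the flat rectangular plate with the big round hole) faces squarely out of the open front of the clear cover, then take that plate out. Lay it, without dropping it, squarely on top of the identical plate that is already on the sloping rest, lengthwise up the slope, with its short edge right against the stop just like the plate below, and let go. Leave the other parts in the carousel and do not disturb anything else on the table.

Things in the scene. Friction and masses are not known exactly. Their poses are not given: they have to be found in the camera images.
- stand: Fixed stand of the carousel, a 12 mm thick steel foot. Origin on the table, on the carousel's axis; z up; -x points out of the open front, roughly at the robot. A clear dust cover (roof top 86 mm above the table; side and rear walls) covers x = -25 to +176 mm, 352 mm wide, with the spindle passing through its roof; the compartment in front of it is open from above.
- turntable (a joint): Turn of the carousel in rad, 0 at the start of every run (whatever compartment is then in front), growing anticlockwise seen from above; it can turn 6.4 rad either way, against a friction of about 0.08 N m, and stays where it is left.
- crank_axis (a point): On the carousel's axis, 103 mm up, turning with the carousel. Four compartments centred on its +x, +y, -x, -y, parted by diagonal walls 22 mm high. Black turntable, radius 168 mm, floor 30 mm above the table, rim 12 mm high, hub radius 34 mm. The flat plates lie in +x and -x (which is in which varies). The crank arm points along +y above the roof, its top 108 mm above the table.
- knob_center (a point): Centre of the crank knob: an upright white cylinder, 26 mm diameter, 45 mm tall (110 to 155 mm above the table), 60 mm from the carousel's axis, standing on the crank arm above the roof. The knob spins freely on its own pin, so it may be held firmly with a fixed gripper direction while it is led round the axis.
- plate_center (a point): Centre (half-way up) of the wanted aluminium aperture plate: 90 x 60 x 14 mm (x, y, z) with a 37 mm through hole in its middle, 0.12 to 0.23 kg. At the start flat in the +x or -x compartment, centre about 104 mm from the axis, long x axis roughly radial: it can be gripped across its 60 mm width with free room at both sides.
- laid_plate_center (a point): Centre (half-way up) of the identical aperture plate that already lies loose on the sloping rest, its short edge against the stop; x up the slope, z square to the bed. The gripped plate goes on top of it, 14 mm higher along z.
- bed: Fixed bed of the rest, 140 x 140 mm, sloping at 20 degrees. Origin on its surface, mid-foot of the stop; x up the slope away from the stop, y across, z square to the bed. The stop, a ledge 8 mm thick, stands 36 mm above the bed, its face at x = 0. Plates do not slide down by themselves. A plate against the stop has its centre at x = 45 mm, z = 7 mm (first) or 21 mm (second).
- blank_center (a point): Centre (half-way up) of a solid aluminium plate without hole, 90 x 60 x 14 mm, lying in the compartment opposite the wanted plate; it stays there.
- lens_tube: Short aluminium tube, 62 mm diameter, 30 mm tall, loose in another compartment; origin at the centre of its underside; it stays there.
- pedestal: Steel pedestal, foot 60 mm diameter, 42 mm tall, loose in another compartment; origin at the centre of its underside; it stays there.
- screwdriver: Screwdriver 160 mm long lying loose on the table between robot and work; bystander. Its x axis runs from handle to tip.
- post_holder: Loose steel optics post in its holder, 48 mm diameter foot, 115 mm tall, standing beyond the gap between carousel and rest; bystander, origin at the centre of its underside.
- solvent: Loose white bottle, 64 mm diameter, 160 mm tall, left of the carousel; bystander, origin at the centre of its underside.
- mug: Loose white mug, 80 mm diameter, 95 mm tall, right of the rest; bystander, origin at the centre of its underside.
Not all that is in view belongs to the job. Of the things that look like the part that bears bed, take the one that is farthest to the robot's right at the start. Leave any brown look-alike of the part that bears blank_center alone.

How it is judged:
On the way, in this order (a step that is already met when the one before it is completed fails the run):
1. the aperture plate, still lying in its compartment, has been turned to the open front (its centre more than 85 mm in front of the axis and within 30 mm of the stand's centre line) (x of plate_center in the frame of stand below -0.085 m and y of plate_center in the frame of stand between -0.03 and 0.03 m and z of plate_center in the frame of stand below 0.046 m), for 0.3 s.
2. the aperture plate has been lifted clear of the carousel (height (world z) of plate_center above 0.075 m), for 0.1 s.
At the end, for the whole second after the job is handed in: The aperture plate rests flat on the first plate (within 8 mm sideways, 0.12 rad turned, 0.1 rad tilted), centre 40 to 50.5 mm up from the stop; the first plate likewise on the bed by the stop, turned under 0.12 rad; blank plate, tube and pedestal are still in the carousel (x of plate_center in the frame of bed between 0.04 and 0.0505 m and z of plate_center in the frame of bed between 0.0165 and 0.0255 m and y of plate_center in the frame of laid_plate_center between -0.008 and 0.008 m and angle between the x axis of each of plate_center, laid_plate_center and the x axis of bed, either way round below 0.12 rad and angle between the z axis of plate_center and the z axis of bed, either way round below 0.1 rad and x of laid_plate_center in the frame of bed between 0.04 and 0.0505 m and z of laid_plate_center in the frame of bed between 0.003 and 0.011 m and linear speed of plate below 0.02 m/s and horizontal distance between each of blank_center, lens_tube, pedestal and crank_axis below 0.14 m and height (world z) of each of blank_center, lens_tube, pedestal below 0.05 m); the robot touches nothing.
It fails at once if the plate is dropped onto the rest (let go while more than 12 mm above its place) (horizontal distance between plate_center and laid_plate_center below 0.1 m and z of plate_center in the frame of bed above 0.033 m and contact force between the fingers and plate below 0.01 N).
It fails at once if another part is taken out of the carousel (height (world z) of any of blank_center, lens_tube, pedestal above 0.08 m).
It fails at once if a bystander is displaced by more than 30 mm (distance of any of screwdriver, post_holder, solvent, mug from where it was at the start of the episode above 0.03 m).
It also fails if it takes over 59 s, if anything falls off the work surface, if the arm or the gripper's body presses on something with over 40 N, if the wrist force passes 120 N, or if a joint passes its speed limit or range.

## Working session

There is one attempt and no reset: what is moved stays moved. The work goes in short steps, Python scripts to look and compute and a tool call to move; the robot and the scene stay as the last step left them, time stands still between calls to the robot, and variables do not carry over. Pictures are saved under pics/ and viewed, at most 10 in all, crops included, and the job is handed in when it is done.

Besides the shell and the picture viewer there is one more tool, called after "Call:" as name([rows], argument=value, ...), one row to a line, values as JSON. jog_arm: Moves the arm, as the interface text tells. Shifts and turns lie within -1 to 1; 1 stands for 0.25 m of shift or 180 degrees of turn. Its arguments: {"type":"object","properties":{"increments":{"type":"array"},"force":{"type":"number"}},"required":["increments"]}

```bash
mkdir -p pics; ls; cat > h.py <<'E'
import numpy as np, cv2
from scipy.spatial.transform import Rotation as R
from workcell import env, cams, ticket, spotter
def Rq(q): return R.from_quat([q[1],q[2],q[3],q[0]])
def cam(n):
    c=cams.read_camera(n); return c
def camR(c):
    a=np.array(c["attitude"],float)
    return a if a.shape==(3,3) else Rq(a).as_matrix()
def ray(c,uv):
    d=np.array([(uv[0]-c["cx"])/c["fx"],(uv[1]-c["cy"])/c["fy"],1.]); d=camR(c)@d
    return np.array(c["xyz"]),d/np.linalg.norm(d)
def atz(c,uv,z):
    o,d=ray(c,uv); return o+d*(z-o[2])/d[2]
def tri(rs):
    A=np.zeros((3,3));b=np.zeros(3)
    for o,d in rs:
        P=np.eye(3)-np.outer(d,d);A+=P;b+=P@o
    p=np.linalg.solve(A,b); return p,[round(1000*np.linalg.norm((np.eye(3)-np.outer(d,d))@(p-o)),1) for o,d in rs]
def proj(c,p):
    q=camR(c).T@(np.array(p)-np.array(c["xyz"])); return [c["fx"]*q[0]/q[2]+c["cx"],c["fy"]*q[1]/q[2]+c["cy"]]
E
python3 - <<'E'
from h import *
np.set_printoptions(precision=3,suppress=True)
C={}
for n in("scene","top"):
    c=C[n]=cam(n); cv2.imwrite(f"pics/{n}0.png",c["pixels"][...,::-1]); print(n,c["xyz"],c["attitude"],c["fx"],c["cx"],c["cy"])
for t in "stand crank_axis knob_center plate_center laid_plate_center bed blank_center lens_tube pedestal screwdriver post_holder solvent mug".split():
    for n in C:
        print(t,n,[(np.round(r["uv"]).tolist(),round(r["conf"],2)) for r in spotter.landmark_of(t,n)][:4])
print(env.get_state())
E
```

```text
pics
scene [ 1.333 -0.159  1.342] [-0.242  0.743  0.596 -0.185] 490.2569607038501 319.3133567534465 208.85640242816277
top [0.283 0.076 1.188] [-0.06   0.711 -0.698  0.062] 395.35400430585895 322.8743755983363 200.23840736684582
stand scene [([381.0, 253.0], 0.88)]
stand top [([279.0, 159.0], 0.65), ([386.0, 134.0], 0.24)]
crank_axis scene [([383.0, 241.0], 0.8)]
crank_axis top [([277.0, 148.0], 0.82)]
knob_center scene [([388.0, 218.0], 0.56)]
knob_center top [([260.0, 163.0], 0.62)]
plate_center scene [([235.0, 230.0], 0.65), ([279.0, 305.0], 0.61), ([454.0, 195.0], 0.45), ([389.0, 227.0], 0.37)]
plate_center top []
laid_plate_center scene [([232.0, 236.0], 0.69)]
laid_plate_center top [([424.0, 204.0], 0.73)]
bed scene [([236.0, 231.0], 0.89), ([360.0, 146.0], 0.8)]
bed top [([421.0, 216.0], 0.9), ([251.0, 310.0], 0.84), ([361.0, 240.0], 0.36)]
blank_center scene [([345.0, 242.0], 0.87), ([236.0, 231.0], 0.74), ([237.0, 318.0], 0.72)]
blank_center top [([424.0, 122.0], 0.67), ([307.0, 170.0], 0.62)]
lens_tube scene [([279.0, 306.0], 0.51), ([387.0, 227.0], 0.5)]
lens_tube top [([257.0, 182.0], 0.76), ([422.0, 201.0], 0.21)]
pedestal scene []
pedestal top []
screwdriver scene [([284.0, 208.0], 0.66)]
screwdriver top [([359.0, 242.0], 0.67)]
post_holder scene [([276.0, 304.0], 0.67)]
post_holder top [([382.0, 132.0], 0.82)]
solvent scene [([453.0, 196.0], 0.77)]
solvent top [([165.0, 217.0], 0.67)]
mug scene [([167.0, 281.0], 0.92)]
mug top [([487.0, 175.0], 0.93)]
{'clock': 1.4, 'joint_pos': array([1.163, 0.313, 0.046, 1.304, 0.   , 1.431]), 'qvel': array([ 0.001, -0.001,  0.   , -0.   , -0.002,  0.001]), 'tau': array([ -0.001, -48.047,  29.881,   0.001,  -0.   ,  -0.   ]), 'tcp_pos': array([0.152, 0.555, 0.231]), 'orientation': array([0.   , 0.133, 0.991, 0.   ]), 'wrist_force': array([ 0.722, -0.745,  0.153]), 'ft_torque': array([-0.033,  0.045, -0.001]), 'grip_force': 0.0, 'finger_gap': 0.08534137137412501}
```

View images.

```bash
python3 - <<'E'
import cv2
for n in("scene","top"):
    i=cv2.imread(f"pics/{n}0.png"); cv2.imwrite(f"pics/{n}0c.png",cv2.resize(i[80:360,100:540],(800,509),interpolation=cv2.INTER_CUBIC))
E
```

```text
(no output)
```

View pics/scene0c.png

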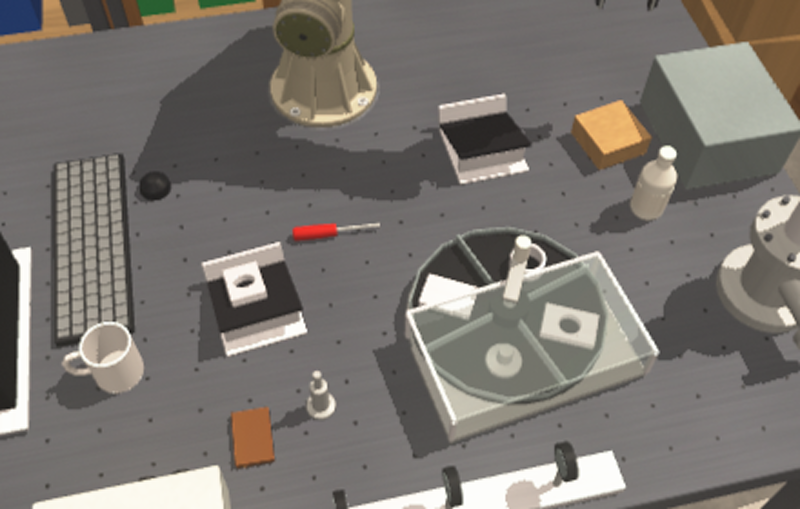

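View pics/top0c.png

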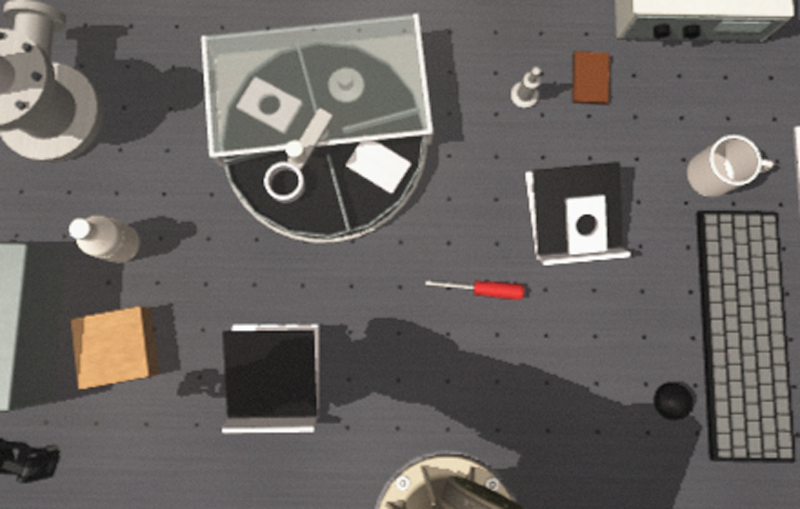

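Scene crop: the bed with the aperture plate on it is at about (236,231) full-frame, and an empty bed look-alike is at (360,146). In the top view they are at (421,210) and (251,290). The right-hand bed (421,210) is farthest to the robot's right (-y) and already holds a plate, so it is the one meant. The wanted plate with the hole is at rear-left under the cover, top (248,137). The blank is at front right, (307,170). The brown look-alike at (424,122) stays alone.

```bash
python3 - <<'E'
from h import *
np.set_printoptions(precision=4,suppress=True)
C={n:cam(n) for n in("scene","top")}
for t in ["crank_axis","knob_center","laid_plate_center","bed","blank_center","stand"]:
    r={n:spotter.landmark_of(t,n) for n in C}
    if t=="laid_plate_center" or t=="bed": pick={"scene":(236,231),"top":(422,210)}
    elif t=="blank_center": pick={"scene":(345,242),"top":(307,170)}
    else: pick=None
    u={}
    for n in C:
        if r[n]: u[n]=min(r[n],key=lambda e:np.hypot(*(np.array(e["uv"])-pick[n])))["uv"] if pick else r[n][0]["uv"]
    if len(u)==2: print(t,u,*tri([ray(C[n],u[n]) for n in C]))
for t,z in [("knob_center",.155),("laid_plate_center",None),("blank_center",.044),("bed",None)]:
    for n in C:
        for m in spotter.cut_out(t,n):
            g=m["region"].astype(np.uint8); k=cv2.findContours(g,0,1)[0]; k=max(k,key=cv2.contourArea)
            print(t,n,round(m["conf"],2),g.sum(),np.argwhere(g).mean(0)[::-1],"rect",cv2.minAreaRect(k))
# front edge of cover: 
E
```

```text
crank_axis {'scene': [382.1, 242.0], 'top': [421.0, 216.0]} [0.5483 0.0094 0.2166] [np.float64(220.6), np.float64(220.6)]
knob_center {'scene': [387.1, 219.2], 'top': [262.9, 159.1]} [0.5777 0.2393 0.1345] [np.float64(2.2), np.float64(2.2)]
laid_plate_center {'scene': [231.7, 235.4], 'top': [273.1, 145.7]} [ 0.598  -0.0115  0.3   ] [np.float64(206.8), np.float64(206.8)]
bed {'scene': [236.6, 230.3], 'top': [420.6, 217.3]} [ 0.4414 -0.2145  0.0172] [np.float64(4.3), np.float64(4.3)]
blank_center {'scene': [347.2, 246.7], 'top': [359.8, 237.2]} [ 0.4385  0.0518 -0.1357] [np.float64(114.2), np.float64(114.2)]
stand {'scene': [378.6, 255.6], 'top': [278.6, 161.5]} [ 0.6133  0.2162 -0.0139] [np.float64(1.0), np.float64(1.0)]
knob_center top 0.4 71 [262.2535 163.5493] rect ((262.0, 163.5), (9.0, 8.0), 90.0)
laid_plate_center scene 0.84 355 [234.3465 235.2704] rect ((234.30001831054688, 235.40005493164062), (19.922346115112305, 19.289892196655273), 71.56504821777344)
laid_plate_center top 0.65 568 [421.669  203.1585] rect ((421.5, 203.0), (21.0, 32.0), 0.0)
laid_plate_center top 0.3 591 [30
[... 552 characters left out ...]
43069458008), 2.385944128036499)
blank_center top 0.66 587 [307.5434 170.7751] rect ((307.3820495605469, 170.48876953125), (30.421939849853516, 20.13995933532715), 32.0053825378418)
bed scene 0.72 1180 [363.7746 149.6822] rect ((365.07562255859375, 149.01951599121094), (31.499210357666016, 45.39796829223633), 77.90524291992188)
bed scene 0.67 1524 [238.376  238.2664] rect ((237.86485290527344, 237.31082153320312), (40.95145797729492, 47.494869232177734), 72.89727020263672)
bed top 0.82 1945 [416.1969 195.6519] rect ((417.76080322265625, 197.3618621826172), (52.5609016418457, 50.05647277832031), 84.47245788574219)
bed top 0.72 2775 [247.5553 289.1589] rect ((247.5, 289.0), (56.0, 51.0), 90.0)
```

```bash
python3 - <<'E'
import cv2,numpy as np
t=cv2.imread("pics/top0.png");s=cv2.imread("pics/scene0.png")
f=lambda i,x0,x1,y0,y1:cv2.resize(i[y0:y1,x0:x1],None,fx=4,fy=4,interpolation=cv2.INTER_CUBIC)
o=np.zeros((540,800,3),np.uint8)
o[:520,:560]=f(t,205,345,85,215);o[:268,560:]=f(t,390,450,165,232);o[272:540,560:]=f(s,208,268,205,272)
cv2.imwrite("pics/comp.png",o)
E
```

```text
(no output)
```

View pics/comp.png

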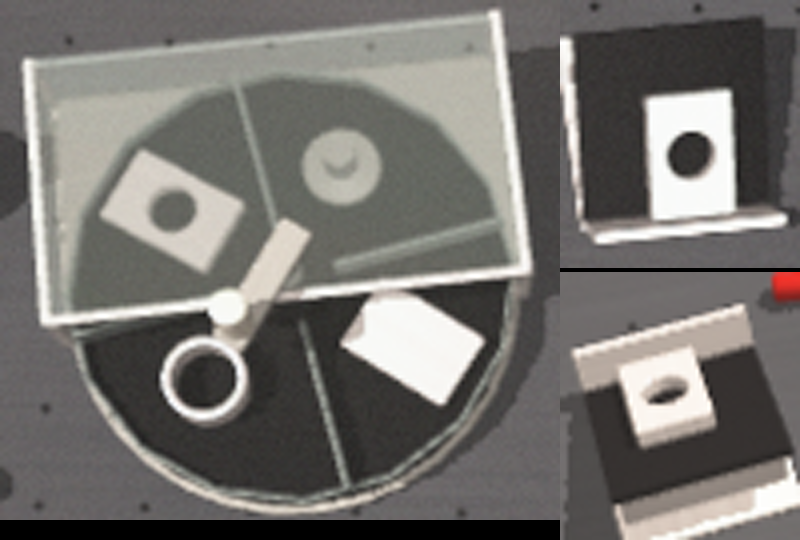

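The composite confirms it: the holed plate is at rear left in the carousel, hole at top px (248,137.5). The right bed carries its twin, hole at top px (422.5,204). Its stop is on the robot side, so it slopes up away from the robot.

```bash
cat >> h.py <<'E'
from scipy.optimize import least_squares
def fitplate(obs,free_tilt=False,z0=None,x0=None,tilt=np.radians(-20)):
    # obs: list (cam,uv,localpoint); params x,y,z,yaw,(tilt)
    def pose(p):
        return R.from_euler("ZY",[p[3],p[4] if free_tilt else tilt]),p[:3]
    def f(p):
        r,t=pose(p); return np.concatenate([np.array(proj(c,r.apply(l)+t))-uv for c,uv,l in obs])
    s=least_squares(f,np.r_[x0,tilt] if free_tilt else x0); return s.x,np.sqrt(np.mean(s.fun**2))
E
python3 - <<'E'
from h import *
np.set_printoptions(precision=4,suppress=True)
T=cam("top");S=cam("scene")
cc=lambda x,y:(205+x/4,85+y/4); bt=lambda x,y:(390+(x-560)/4,165+y/4); bs=lambda x,y:(208+(x-560)/4,205+(y-272)/4)
P=[atz(T,cc(*q),.086) for q in [(45,320),(527,270),(496,14),(28,62)]]
L=[[-.025,.176,.086],[-.025,-.176,.086],[.176,-.176,.086],[.176,.176,.086]]
print("cover",[p[:2] for p in P])
x,e=fitplate([(T,cc(*q),np.array(l)) for q,l in zip([(45,320),(527,270),(496,14),(28,62)],L)],x0=[.6,.2,0,0],tilt=0)
print("stand fit",x,e)
print("knob z.155",atz(T,cc(228,308),.155))
print("plate z.044",[atz(T,cc(*q),.044)[:2] for q in [(143,152),(243,204),(207,272),(102,214),(172,210)]])
print("blank z.044",[atz(T,cc(*q),.044)[:2] for q in [(375,285),(484,343),(445,404),(342,345)]])
h=.007
tl=[(.045,.03),(.045,-.03),(-.045,-.03),(-.045,.03)]
o=[(T,bt(*q),np.array([*l,h])) for q,l in zip([(645,97),(732,90),(738,212),(652,219),(690,155)],tl+[(0,0)])]
# scene cam looks toward robot: image left = world -x? corners: top row near stop
os=[(S,bs(*q),np.array([*l,h])) for q,l in zip([(619,363),(702,346),(716,413),(635,435),(664,390)],[(-.045,-.03),(-.045,.03),(.045,.03),(.045,-.03),(0,0)])]
for ft in(0,1):
    print("laid",fitplate(o+os,ft,x0=[.5,-.21,.03,0]),fitplate(o,ft,x0=[.5,-.21,.03,0]))
x,_=fitplate(o+os,0,x0=[.5,-.21,.03,0])
for c,uv,l in o+os: print(np.array(proj(c,R.from_euler("ZY",[x[3],np.radians(-20)]).apply(l)+x[:3]))-uv)
E
```

```text
cover [array([0.5718, 0.3822]), array([0.6156, 0.0366]), array([0.8128, 0.062 ]), array([0.768 , 0.4073])]
stand fit [ 0.6219  0.2141 -0.0126  0.1275] 0.08299707228632601
knob z.155 [0.5644 0.2404 0.155 ]
plate z.044 [array([0.7157, 0.3279]), array([0.6759, 0.2503]), array([0.6222, 0.275 ]), array([0.666 , 0.3562]), array([0.6702, 0.3036])]
blank z.044 [array([0.6145, 0.1488]), array([0.5714, 0.0665]), array([0.5245, 0.0945]), array([0.5679, 0.172 ])]
laid (array([ 0.479 , -0.2174,  0.0419,  0.0891]), np.float64(0.6800495283452923)) (array([ 0.4732, -0.2098,  0.0744,  0.1147]), np.float64(0.32207838748402345))
laid (array([ 0.4788, -0.2174,  0.0418,  0.0851, -0.3082]), np.float64(0.6422572435208381)) (array([ 0.4724, -0.2084,  0.0799,  0.1209, -0.3807]), np.float64(0.31727204726573677))
[ 0.714  -0.1027]
[-0.5306  0.2209]
[-1.5221 -0.1191]
[-0.2476 -0.4358]
[ 0.0476 -0.1311]
[0.1793 0.6126]
[-2.031   0.1826]
[-0.6053 -0.1814]
[ 0.2508 -0.651 ]
[ 0.4311 -0.3996]
```

```bash
cat >> h.py <<'E'
def plan(wps,step=.03,p=None,q=None):
    """wps: (pos, Rotation, grip[, nrows]); prints rows"""
    s=env.get_state(); p=np.array(s["tcp_pos"]) if p is None else p; r=Rq(s["orientation"]) if q is None else q
    rows=[]
    for w in wps:
        pt,rt,g=w[:3]; pt=np.array(pt)
        n=w[3] if len(w)>3 else max(1,int(np.ceil(max(np.linalg.norm(pt-p)/step,(r.inv()*rt).magnitude()/np.radians(7)))))
        for k in range(n):
            d=np.round(r.inv().apply(pt-p)/(n-k)/.25,3); a=np.round((r.inv()*rt).as_rotvec()/(n-k)/np.pi,3)
            p=p+r.apply(d*.25); r=r*R.from_rotvec(a*np.pi)
            rows.append([*(float(v)+0 for v in d),*(float(v)+0 for v in a),g])
    print(len(rows)); print("["+",\n".join(str([round(v,3)+0 for v in x]).replace("0.0,","0,") for x in rows)+"]"); return p,r
AX=np.array([.617,.2124,0]); YS=.1275
def down(yaw): # tool x=-x', y=+y', z down, for frame yawed by yaw
    return R.from_euler("z",yaw)*R.from_matrix([[-1,0,0],[0,1,0],[0,0,-1]])
E
python3 - <<'E'
from h import *
d=down(YS); k=[.5644,.2404]
plan([([*k,.231],d,0),([*k,.124],d,0)],.04)
print(env.get_state()["clock"])
E
```

```text
16
[[-0.148, -0.06, 0, 0, 0, -0.01, 0],
[-0.146, -0.064, 0, 0, 0, -0.01, 0],
[-0.144, -0.069, 0, 0, 0, -0.01, 0],
[-0.142, -0.073, 0, 0, 0, -0.01, 0],
[-0.139, -0.078, 0, 0, 0, -0.01, 0],
[-0.137, -0.082, 0, 0, 0, -0.009, 0],
[-0.134, -0.086, 0, 0, 0, -0.01, 0],
[-0.132, -0.09, 0, 0, 0, -0.009, 0],
[-0.129, -0.094, 0, 0, 0, -0.01, 0],
[-0.126, -0.098, 0, 0, 0, -0.009, 0],
[-0.123, -0.101, 0, 0, 0, -0.01, 0],
[-0.12, -0.105, 0.001, 0, 0, -0.009, 0],
[-0.116, -0.108, 0, 0, 0, -0.01, 0],
[0, 0, 0.143, 0, 0, 0, 0],
[0, 0, 0.143, 0, 0, 0, 0],
[0, 0, 0.142, 0, 0, 0, 0]]
2.6
```

Call:
jog_arm([
  [[-0.148,-0.06,0,0,0,-0.01,0],[-0.146,-0.064,0,0,0,-0.01,0],[-0.144,-0.069,0,0,0,-0.01,0],[-0.142,-0.073,0,0,0,-0.01,0],[-0.139,-0.078,0,0,0,-0.01,0],[-0.137,-0.082,0,0,0,-0.009,0],[-0.134,-0.086,0,0,0,-0.01,0],[-0.132,-0.09,0,0,0,-0.009,0],[-0.129,-0.094,0,0,0,-0.01,0],[-0.126,-0.098,0,0,0,-0.009,0],[-0.123,-0.101,0,0,0,-0.01,0],[-0.12,-0.105,0,0,0,-0.009,0],[-0.116,-0.108,0,0,0,-0.01,0],[0,0,0,0,0,0,0],[0,0,0,0,0,0,0]],
], force=30)

```text
clock: 4.1
tcp_pos: [0.5647, 0.2396, 0.2308]
orientation: [-0.001, -0.063, 0.998, 0.0]
wrist_force: [-0.3, 0.1, 0.2]
finger_gap: 0.0856
grip_force: 0.0
```

Call:
jog_arm([
  [[0,0,0.107,0,0,0,0],[0,0,0.107,0,0,0,0],[0,0,0.107,0,0,0,0],[0,0,0.106,0,0,0,0],[0,0,0,0,0,0,255],[0,0,0,0,0,0,255],[0,0,0,0,0,0,255],[0,0,0,0,0,0,255],[0,0,0,0,0,0,255],[0,0,0,0,0,0,255],[0,0,0,0,0,0,255],[0,0,0,0,0,0,255]],
], force=30)

```text
clock: 5.3
tcp_pos: [0.5658, 0.2406, 0.1268]
orientation: [0.002, -0.064, 0.998, 0.0]
wrist_force: [1.3, -0.5, 6.6]
finger_gap: 0.0252
grip_force: 30.4
```

```bash
python3 - <<'E'
from h import *
s=env.get_state(); print(s["wrist_force"],s["finger_gap"],s["grip_force"],s["tcp_pos"])
c=cam("top"); cv2.imwrite("pics/k.png",cv2.resize(c["pixels"][85:215,205:345,::-1],None,fx=4,fy=4,interpolation=cv2.INTER_CUBIC))
r=spotter.landmark_of("knob_center","top"); print(r[:2])
p=s["tcp_pos"]; v=p[:2]-AX[:2]; print(np.hypot(*v),np.degrees(np.arctan2(v[1],v[0])))
d=down(YS); a0=np.arctan2(v[1],v[0]); rr=np.hypot(*v)
plan([([AX[0]+rr*np.cos(a),AX[1]+rr*np.sin(a),p[2]],d,255,1) for a in a0+np.radians(127.5)*np.arange(1,19)/18])
E
```

```text
[ 1.26840372 -0.54068866  6.57666857] 0.025201309601709895 30.36047101020813 [0.56580041 0.24062142 0.12676864]
[]
0.05846235132906748 151.1362671709231
18
[[0.016, -0.024, 0, 0, 0.001, 0, 255],
[0.012, -0.026, 0, 0, 0, 0, 255],
[0.009, -0.028, 0, 0, 0, 0, 255],
[0.006, -0.028, 0, 0, 0, 0, 255],
[0.002, -0.029, 0, 0, 0, 0, 255],
[-0.001, -0.029, 0, 0, 0, 0, 255],
[-0.005, -0.028, 0, 0, 0, 0, 255],
[-0.009, -0.028, 0, 0, 0, 0, 255],
[-0.011, -0.026, 0, 0, 0, 0, 255],
[-0.015, -0.025, 0, 0, 0, 0, 255],
[-0.018, -0.023, 0, 0, 0, 0, 255],
[-0.021, -0.02, 0, 0, 0, 0, 255],
[-0.023, -0.018, 0, 0, 0, 0, 255],
[-0.024, -0.014, 0, 0, 0, 0, 255],
[-0.027, -0.012, 0, 0, 0, 0, 255],
[-0.028, -0.008, 0, 0, 0, 0, 255],
[-0.028, -0.005, 0, 0, 0, 0, 255],
[-0.029, -0.001, 0, 0, 0, 0, 255]]
```

Call:
jog_arm([
  [[0.016,-0.024,-0.008,0,0,0,255],[0.012,-0.026,0,0,0,0,255],[0.009,-0.028,0,0,0,0,255],[0.006,-0.028,0,0,0,0,255],[0.002,-0.029,0,0,0,0,255],[-0.001,-0.029,0,0,0,0,255],[-0.005,-0.028,0,0,0,0,255],[-0.009,-0.028,0,0,0,0,255],[-0.011,-0.026,0,0,0,0,255]],
])

```text
clock: 6.3
tcp_pos: [0.5677, 0.1789, 0.1269]
orientation: [0.0, -0.064, 0.998, 0.001]
wrist_force: [2.0, 5.5, -1.6]
finger_gap: 0.0251
grip_force: 32.0
```

Call:
jog_arm([
  [[-0.015,-0.025,0,0,0,0,255],[-0.018,-0.023,0,0,0,0,255],[-0.021,-0.02,0,0,0,0,255],[-0.023,-0.018,0,0,0,0,255],[-0.024,-0.014,0,0,0,0,255],[-0.027,-0.012,0,0,0,0,255],[-0.028,-0.008,0,0,0,0,255],[-0.028,-0.005,0,0,0,0,255],[-0.029,-0.001,0,0,0,0,255],[0,0,0,0,0,0,255],[0,0,0,0,0,0,255]],
])

```text
clock: 7.4
tcp_pos: [0.6266, 0.1522, 0.1268]
orientation: [0.002, -0.063, 0.998, -0.002]
wrist_force: [2.0, -4.5, 2.8]
finger_gap: 0.0249
grip_force: 32.4
```

```bash
python3 - <<'E'
from h import *
np.set_printoptions(precision=4,suppress=True)
s=env.get_state(); p=s["tcp_pos"]; v=p[:2]-AX[:2]; print(np.hypot(*v),np.degrees(np.arctan2(v[1],v[0])))
c=cam("top"); S=cam("scene")
i=c["pixels"][...,::-1]; o=np.zeros((520,800,3),np.uint8)
o[:520,:560]=cv2.resize(i[85:215,205:345],None,fx=4,fy=4,interpolation=cv2.INTER_CUBIC)
o[:400,560:]=cv2.resize(S["pixels"][200:300,345:405,::-1],None,fx=4,fy=4,interpolation=cv2.INTER_CUBIC)
cv2.imwrite("pics/turned.png",o)
for m in spotter.landmark_of("plate_center","top"): print(m["uv"],m["conf"],atz(c,m["uv"],.037))
E
```

```text
0.060942964061362646 -80.94926708974464
```

View pics/turned.png

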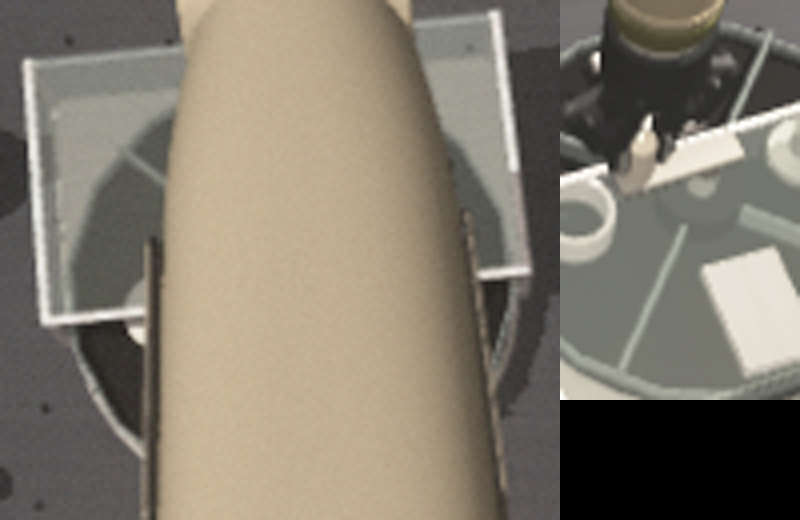

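Call:
jog_arm([
  [[0,0,0,0,0,0,0],[0,0,0,0,0,0,0],[0,0,0,0,0,0,0],[0,0,0,0,0,0,0],[0,0,0,0,0,0,0],[0,0,-0.1,0,0,0,0],[0,0,-0.15,0,0,0,0],[0,0,-0.15,0,0,0,0],[0.04,-0.16,0,0,0,0,0],[0.04,-0.16,0,0,0,0,0],[0.04,-0.16,0,0,0,0,0],[0.04,-0.16,0,0,0,0,0],[0.04,-0.16,0,0,0,0,0],[0.04,-0.16,0,0,0,0,0],[0.04,-0.16,0,0,0,0,0],[0,0,0,0,0,0,0]],
])

```text
clock: 9.15
tcp_pos: [0.5901, -0.1371, 0.2264]
orientation: [0.0, -0.061, 0.998, -0.001]
wrist_force: [-0.4, 0.3, 0.0]
finger_gap: 0.0858
grip_force: 0.0
```

```bash
python3 - <<'E'
from h import *
np.set_printoptions(precision=4,suppress=True)
c=cam("top"); S=cam("scene")
i=c["pixels"][...,::-1]; o=np.zeros((520,800,3),np.uint8)
o[:520,:560]=cv2.resize(i[85:215,205:345],None,fx=4,fy=4,interpolation=cv2.INTER_CUBIC)
o[:400,560:]=cv2.resize(S["pixels"][190:290,345:405,::-1],None,fx=4,fy=4,interpolation=cv2.INTER_CUBIC)
cv2.imwrite("pics/turned2.png",o); cv2.imwrite("pics/t2.png",i);cv2.imwrite("pics/s2.png",S["pixels"][...,::-1])
for m in spotter.landmark_of("plate_center","top"): print(m["uv"],m["conf"],atz(c,m["uv"],.037))
for m in spotter.cut_out("plate_center","top"):
    k=max(cv2.findContours(m["region"].astype(np.uint8),0,1)[0],key=cv2.contourArea); b=cv2.minAreaRect(k); print(m["conf"],b,[atz(c,q,.044)[:2] for q in cv2.boxPoints(b)])
E
```

```text
[279.0, 186.6] 0.89 [0.5221 0.2053 0.037 ]
0.75 ((279.38616943359375, 189.3613739013672), (30.647146224975586, 21.79131317138672), 84.2894058227539) [array([0.5545, 0.2413]), array([0.5623, 0.1772]), array([0.4706, 0.1653]), array([0.463 , 0.2286])]
```

View pics/turned2.png

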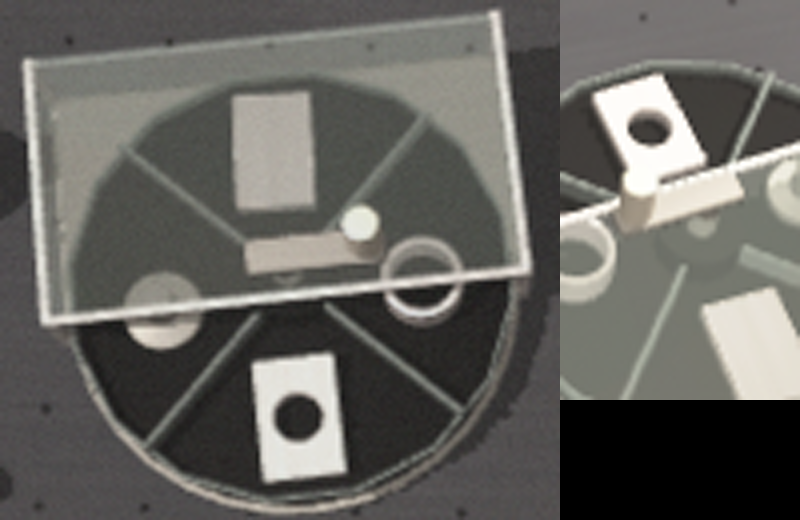

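The aperture plate now lies squarely in the open front, hole at top px (279.5,189). Tube and pedestal are at the sides and the blank is at the rear.

```bash
python3 - <<'E'
from h import *
np.set_printoptions(precision=4,suppress=True)
T=cam("top");S=cam("scene")
cc=lambda x,y:(205+x/4,85+y/4); cs=lambda x,y:(345+(x-560)/4,190+y/4)
h=.007; tl=[(.045,.03),(.045,-.03),(-.045,-.03),(-.045,.03),(0,0)]
o=[(T,cc(*q),np.array([*l,h])) for q,l in zip([(251,362),(333,352),(347,472),(264,482),(298,417)],tl)]
o2=[(S,cs(*q),np.array([*l,h])) for q,l in zip([(592,96),(661,75),(706,155),(650,127)],[(-.045,-.03),(-.045,.03),(.045,.03),(0,0)])]
for ob in(o,o2,o+o2): print(fitplate(ob,0,x0=[.52,.2,.037,.1],tilt=0))
obz=o
f=lambda p:np.concatenate([np.array(proj(c,R.from_euler("z",p[2]).apply(l)+[p[0],p[1],.037]))-uv for c,uv,l in o])
s=least_squares(f,[.52,.2,.1]); print("z fixed",s.x,s.cost)
x=s.x; d=down(x[2])
plan([([x[0],x[1],.226],d,0),([x[0],x[1],.09],d,0),([x[0],x[1],.036],d,0)],.04)
E
```

```text
(array([0.5097, 0.2006, 0.0529, 0.1447]), np.float64(0.0763507876171539))
(array([ 0.4856,  0.216 , -0.0116,  0.1682]), np.float64(0.3549349701073653))
(array([0.5138, 0.203 , 0.0329, 0.1501]), np.float64(0.36703817370426656))
z fixed [0.5129 0.2023 0.1447] 0.15811635629972037
15
[[0.015, 0.151, 0, 0, 0, -0.001, 0],
[0.015, 0.151, 0, 0, 0, 0, 0],
[0.015, 0.152, 0, 0, 0, -0.001, 0],
[0.014, 0.151, 0, 0, 0, 0, 0],
[0.014, 0.152, 0.001, 0, 0, -0.001, 0],
[0.014, 0.151, 0, 0, 0, 0, 0],
[0.013, 0.152, 0.001, 0, 0, -0.001, 0],
[0.013, 0.152, 0, 0, 0, 0, 0],
[0.013, 0.151, 0.001, 0, 0, -0.001, 0],
[0, 0, 0.136, 0, 0, 0, 0],
[0, 0, 0.136, 0, 0, 0, 0],
[0, 0, 0.136, 0, 0, 0, 0],
[0, 0, 0.136, 0, 0, 0, 0],
[0, 0, 0.108, 0, 0, 0, 0],
[0.001, 0, 0.108, 0, 0, 0, 0]]
```

Call:
jog_arm([
  [[0.015,0.151,0,0,0,-0.001,0],[0.015,0.151,0,0,0,0,0],[0.015,0.152,0,0,0,-0.001,0],[0.014,0.151,0,0,0,0,0],[0.014,0.152,0,0,0,-0.001,0],[0.014,0.151,0,0,0,0,0],[0.013,0.152,0,0,0,-0.001,0],[0.013,0.152,0,0,0,0,0],[0.013,0.151,0,0,0,-0.001,0],[0,0,0,0,0,0,0],[0,0,0.136,0,0,0,0],[0,0,0.136,0,0,0,0],[0,0,0.136,0,0,0,0],[0,0,0.136,0,0,0,0],[0,0,0.08,0,0,0,0],[0,0,0.08,0,0,0,0],[0,0,0.04,0,0,0,0],[0,0,0,0,0,0,0]],
])

```text
clock: 11.25
tcp_pos: [0.5123, 0.201, 0.0393]
orientation: [-0.001, -0.072, 0.997, -0.0]
wrist_force: [-0.4, 0.1, -0.4]
finger_gap: 0.0856
grip_force: 0.0
```

Call:
jog_arm([
  [[0,0.004,0.022,0,0,0,0],[0,0,0,0,0,0,255],[0,0,0,0,0,0,255],[0,0,0,0,0,0,255],[0,0,0,0,0,0,255],[0,0,0,0,0,0,255],[0,0,0,0,0,0,255]],
], force=50)

```text
clock: 11.95
tcp_pos: [0.514, 0.2022, 0.0365]
orientation: [0.001, -0.072, 0.997, 0.0]
wrist_force: [-1.6, -0.3, 5.5]
finger_gap: 0.0574
grip_force: 52.2
```

Call:
jog_arm([
  [[0,0,-0.04,0,0,0,255],[0,0,-0.08,0,0,0,255],[0,0,-0.12,0,0,0,255],[0,0,-0.12,0,0,0,255],[0,0,-0.12,0,0,0,255],[0,0,-0.12,0,0,0,255],[0,0,0,0,0,0,255],[0,0,0,0,0,0,255]],
])

```text
clock: 12.75
tcp_pos: [0.5138, 0.2022, 0.1859]
orientation: [0.001, -0.072, 0.997, 0.0]
wrist_force: [-0.8, -0.2, -3.2]
finger_gap: 0.0574
grip_force: 53.8
```

```bash
python3 - <<'E'
from h import *
np.set_printoptions(precision=4,suppress=True)
S=cam("scene"); s=env.get_state(); print(s["tcp_pos"])
# predicted plate centre px: hand in view
u=np.array(proj(S,s["tcp_pos"])); print(u)
x,y=map(int,u); cv2.imwrite("pics/s3.png",S["pixels"][...,::-1])
a=cv2.resize(S["pixels"][y-45:y+45,x-60:x+60,::-1],None,fx=5,fy=5,interpolation=cv2.INTER_CUBIC); cv2.imwrite("pics/held.png",a); print(x-60,y-45)
E
```

```text
[0.513  0.202  0.1846]
[371.4248 194.1547]
311 149
```

View pics/held.png

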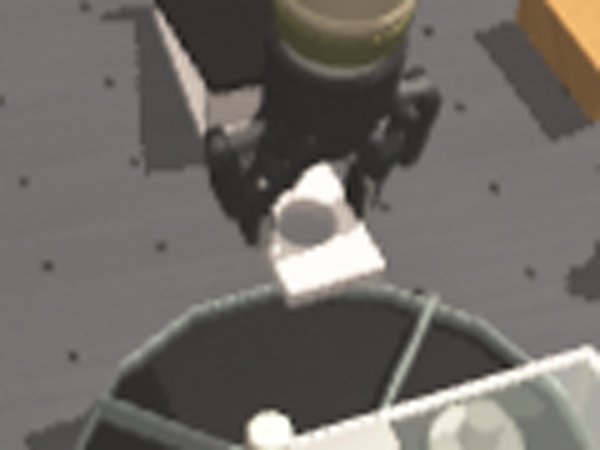

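```bash
python3 - <<'E'
import cv2,numpy as np
t=cv2.imread("pics/top0.png");s=cv2.imread("pics/scene0.png")
f=lambda i,x0,y0:cv2.resize(i[y0:y0+72,x0:x0+66],(396,432),interpolation=cv2.INTER_CUBIC)
o=np.hstack([f(t,388,164),f(s,206,205)])
for k in range(0,792,50): cv2.line(o,(k,0),(k,4),(0,255,255),1)
for k in range(0,432,50): cv2.line(o,(0,k),(4,k),(0,255,255),1)
cv2.imwrite("pics/bed.png",o)
E
```

```text
(no output)
```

View pics/bed.png

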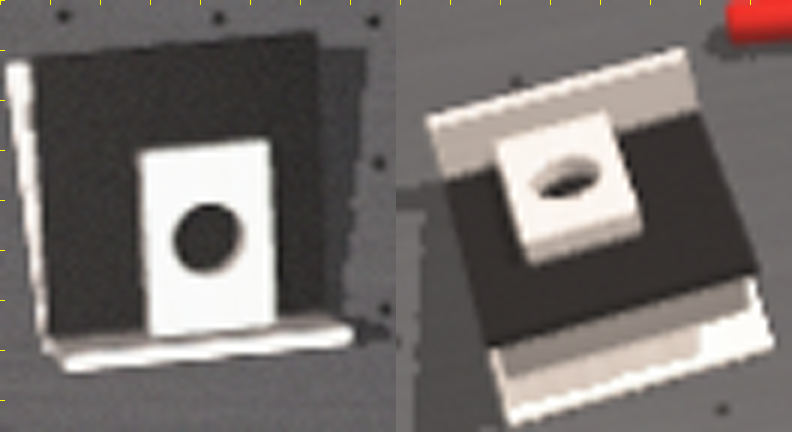

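```bash
cat > bedfit.py <<'E'
from h import *
np.set_printoptions(precision=4,suppress=True)
T=cam("top");S=cam("scene")
t=lambda x,y:np.array((388+(x+.5)/6-.5,164+(y+.5)/6-.5)); s=lambda x,y:np.array((206+(x-396+.5)/6-.5,205+(y+.5)/6-.5))
bed=[(T,t(33,58),(.14,.07,0)),(T,t(317,32),(.14,-.07,0)),(T,t(66,371),(-.008,.07,.036)),(T,t(352,345),(-.008,-.07,.036)),
(S,s(490,347),(.14,-.07,0)),(S,s(757,270),(.14,.07,0)),(S,s(445,183),(0,-.07,0)),(S,s(698,112),(0,.07,0))]
pl=[(T,t(138,153),(.045,.03)),(T,t(270,141),(.045,-.03)),(T,t(276,323),(-.045,-.03)),(T,t(148,335),(-.045,.03)),
(S,s(496,145),(-.045,-.03)),(S,s(607,113),(-.045,.03)),(S,s(640,219),(.045,.03)),(S,s(524,250),(.045,-.03))]
bed=[(c,u,np.array(l)) for c,u,l in bed]; pl=[(c,u,np.array([*l,.007])) for c,u,l in pl]
def pose(p): return R.from_euler("ZY",[p[3],np.radians(-20)]),p[:3]
def f(p,wb=1,full=0):
    r,o=pose(p); e=[np.array(proj(c,r.apply(l)+o))-u for c,u,l in bed]
    rp=R.from_euler("z",p[5])
    e2=[np.array(proj(c,r.apply(rp.apply(l)+[.045,p[4],.007])+o))-u for c,u,l in pl]
    return (e,e2) if full else np.concatenate(e+e2)
if __name__=="__main__":
    b=least_squares(f,[.44,-.21,.02,.09,0,0],loss="soft_l1"); p=b.x; print("bed+plate",p)
    for e in f(p,full=1): print(np.array(e).round(2).tolist())
    r,o=pose(p); print("laid centre",r.apply([.045,p[4],.007])+o, "yaw",p[3]+p[5])
    print(fitplate(bed,0,x0=[.44,-.21,.02,.09])); print(fitplate(pl,0,x0=[.48,-.21,.04,.09]))
    print(fitplate(bed,1,x0=[.44,-.21,.02,.09]))
E
python3 bedfit.py
```

```text
bed+plate [ 0.4391 -0.2139  0.0177  0.1129 -0.0089 -0.0057]
[[0.06, 0.05], [0.15, 0.0], [0.08, -0.09], [0.2, -0.3], [-0.59, -0.13], [0.65, -0.42], [0.07, 0.25], [0.58, 0.35]]
[[1.29, 0.18], [-0.31, 0.39], [-0.29, 0.12], [0.91, -0.09], [0.33, 0.45], [0.28, 0.8], [0.15, -0.6], [0.2, -0.42]]
laid centre [ 0.4798 -0.2182  0.0397] yaw 0.107188740154632
(array([ 0.4389, -0.214 ,  0.0172,  0.1131]), np.float64(0.31562408062229974))
(array([ 0.48  , -0.2179,  0.0401,  0.1075]), np.float64(0.5205570652132687))
(array([ 0.4383, -0.214 ,  0.018 ,  0.1119, -0.3332]), np.float64(0.27821437496469587))
```

```bash
cat >> h.py <<'E'
BO=np.array([.4390,-.2139,.0175]); BR=R.from_euler("ZY",[.110,np.radians(-20)])
LY=-.0045 # offset of bed origin to laid plate y? set below
LC=np.array([.4799,-.2176,.0399])
def tcp_at(x,dz,y=None):
    yp=BR.inv().apply(LC-BO)[1] if y is None else y
    return BO+BR.apply([x,yp,.021+dz-.0005]), BR*R.from_matrix([[-1,0,0],[0,1,0],[0,0,-1]])
def bedpos(s):
    b=BR.inv().apply(np.array(s["tcp_pos"])-BO); return b
E
python3 - <<'E'
from h import *
s=env.get_state(); p,q=tcp_at(.052,.05); print(p,bedpos(s))
d=Rq(s["orientation"])
plan([([.50,.1,.2],d,255),([*p[:2],.2],q,255),(p,q,255)],.035)
E
```

```text
[ 0.46449862 -0.21930102  0.10153338] [0.16813601 0.40517213 0.11550544]
16
[[0.036, -0.132, -0.022, 0, 0, 0, 255],
[0.036, -0.132, -0.022, 0, 0, 0, 255],
[0.035, -0.132, -0.021, 0, 0, 0, 255],
[0.032, -0.124, 0, 0, -0.011, 0.001, 255],
[0.032, -0.125, -0.001, 0, -0.011, 0.001, 255],
[0.032, -0.125, -0.002, 0, -0.011, 0.001, 255],
[0.031, -0.125, -0.003, 0, -0.011, 0.001, 255],
[0.03, -0.125, -0.004, 0, -0.011, 0.001, 255],
[0.03, -0.125, -0.005, 0, -0.011, 0.001, 255],
[0.029, -0.125, -0.007, 0, -0.012, 0.001, 255],
[0.029, -0.125, -0.008, 0.001, -0.011, 0.001, 255],
[0.028, -0.125, -0.008, 0, -0.012, 0.001, 255],
[0.028, -0.124, -0.009, 0.001, -0.011, 0.001, 255],
[0.045, 0, 0.123, 0, 0, 0, 255],
[0.045, 0, 0.124, 0, 0, 0, 255],
[0.044, 0, 0.123, 0, 0, 0, 255]]
```

Call:
jog_arm([
  [[0.036,-0.132,-0.022,0,0,0,255],[0.036,-0.132,-0.022,0,0,0,255],[0.035,-0.132,-0.021,0,0,0,255],[0.032,-0.124,0,0,-0.011,0.001,255],[0.032,-0.125,-0.001,0,-0.011,0.001,255],[0.032,-0.125,-0.002,0,-0.011,0.001,255],[0.031,-0.125,-0.003,0,-0.011,0.001,255],[0.03,-0.125,-0.004,0,-0.011,0.001,255],[0.03,-0.125,-0.005,0,-0.011,0.001,255],[0.029,-0.125,-0.007,0,-0.012,0.001,255],[0.029,-0.125,-0.008,0,-0.011,0.001,255],[0.028,-0.125,-0.008,0,-0.012,0.001,255],[0.028,-0.124,-0.009,0,-0.011,0.001,255],[0,0,0,0,0,0,255],[0,0,0,0,0,0,255],[0,0,0,0,0,0,255]],
])

```text
clock: 14.5
tcp_pos: [0.465, -0.2179, 0.1999]
orientation: [0.174, -0.055, 0.983, 0.014]
wrist_force: [-0.1, 0.8, -1.3]
finger_gap: 0.0573
grip_force: 54.1
```

```bash
python3 - <<'E'
from h import *
s=env.get_state(); p,q=tcp_at(.052,.04); print(p,bedpos(s),s["wrist_force"],BR.inv().apply(s["wrist_force"]))
plan([(p,q,255)],.03)
p,q=tcp_at(.05,.008); plan([(p,q,255)],.01,*[*tcp_at(.052,.04)])
E
```

```text
[ 0.46789815 -0.21892555  0.09213645] [ 0.08627566 -0.00682636  0.16274685] [-0.1097657   0.78280866 -1.28310832] [-0.46061864  0.79012733 -1.19780388]
4
[[0.034, -0.002, 0.102, 0.001, 0, 0, 255],
[0.035, -0.002, 0.102, 0.001, 0, 0, 255],
[0.034, -0.001, 0.102, 0, 0, 0, 255],
[0.035, -0.002, 0.103, 0.001, 0, 0, 255]]
4
[[0.002, 0, 0.032, 0, 0, 0, 255],
[0.002, 0, 0.032, 0, 0, 0, 255],
[0.002, 0, 0.032, 0, 0, 0, 255],
[0.002, 0, 0.032, 0, 0, 0, 255]]
```

Call:
jog_arm([
  [[0.034,-0.002,0.102,0.001,0,0,255],[0.035,-0.002,0.102,0.001,0,0,255],[0.034,-0.001,0.102,0,0,0,255],[0.035,-0.002,0.103,0.001,0,0,255],[0,0,0.032,0,0,0,255],[0,0,0.032,0,0,0,255],[0,0,0.032,0,0,0,255],[0,0,0,0,0,0,255],[0,0,0,0,0,0,255]],
])

```text
clock: 15.4
tcp_pos: [0.4773, -0.2197, 0.0712]
orientation: [0.175, -0.055, 0.983, 0.008]
wrist_force: [0.5, 0.3, -2.2]
finger_gap: 0.057
grip_force: 54.2
```

```bash
python3 - <<'E'
from h import *
s=env.get_state(); np.set_printoptions(precision=4,suppress=True); print(bedpos(s),s["wrist_force"],BR.inv().apply(s["wrist_force"]), BR.inv().apply(LC-BO))
S=cam("scene"); cv2.imwrite("pics/s4.png",S["pixels"][...,::-1])
cv2.imwrite("pics/low.png",cv2.resize(S["pixels"][195:275,196:276,::-1],None,fx=7,fy=7,interpolation=cv2.INTER_CUBIC))
p0=BO+BR.apply(bedpos(s)+[0,0,.0005])
for l in [(-.045,-.03,.007),(-.045,.03,.007),(.045,.03,.007),(.045,-.03,.007),(.045,.03,-.007),(.045,-.03,-.007),(.045,.03,-.021-bedpos(s)[2]+.0205+.0),(0,0,.007)]:
    u=proj(S,p0+BR.apply(l)); print(l,[round((u[0]-196+.5)*7-.5),round((u[1]-195+.5)*7-.5)])
for l in [(.045,.03,.007),(.045,-.03,.007),(.045,.03,-.007),(.045,-.03,-.007)]:
    u=proj(S,LC+BR.apply(l)); print("laid",l,[round((u[0]-196+.5)*7-.5),round((u[1]-195+.5)*7-.5)])
E
```

```text
[ 0.0536 -0.0099  0.0376] [ 0.4543  0.3443 -2.2066] [-0.2949  0.2924 -2.2409] [ 0.0455 -0.0082  0.0073]
(-0.045, -0.03, 0.007) [174, 199]
(-0.045, 0.03, 0.007) [306, 164]
(0.045, 0.03, 0.007) [344, 277]
(0.045, -0.03, 0.007) [207, 315]
(0.045, 0.03, -0.007) [350, 303]
(0.045, -0.03, -0.007) [213, 341]
(0.045, 0.03, np.float64(-0.038142762164190255)) [363, 358]
(0, 0, 0.007) [257, 238]
laid (0.045, 0.03, 0.007) [358, 321]
laid (0.045, -0.03, 0.007) [223, 358]
laid (0.045, 0.03, -0.007) [363, 346]
laid (0.045, -0.03, -0.007) [229, 383]
```

View pics/low.png

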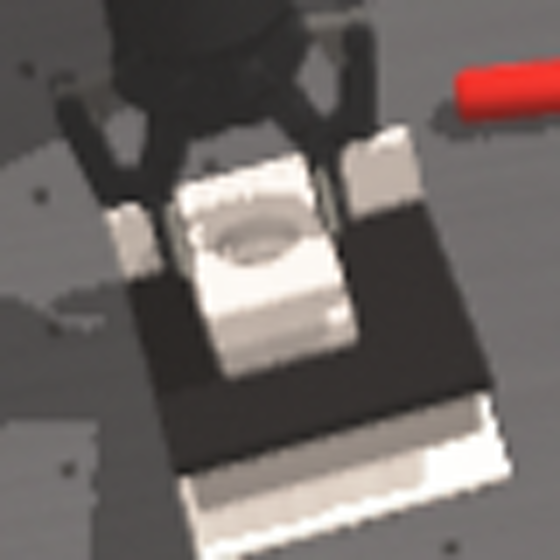

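Call:
jog_arm([
  [[0.006,0.004,0.012,0,0,0,255],[0.006,0.003,0.012,0,0,0,255],[0,0,0.008,0,0,0,255],[0,0,0.008,0,0,0,255],[0,0,0.004,0,0,0,255],[0,0,0,0,0,0,255]],
])

```text
clock: 16.05
tcp_pos: [0.4775, -0.2176, 0.0589]
orientation: [0.175, -0.054, 0.983, 0.008]
wrist_force: [-0.8, 0.4, -1.7]
finger_gap: 0.0573
grip_force: 54.2
```

```bash
python3 - <<'E'
from h import *
s=env.get_state(); np.set_printoptions(precision=4,suppress=True); print(bedpos(s),BR.inv().apply(s["wrist_force"]))
E
```

```text
[ 0.0497 -0.0079  0.026 ] [-1.3175  0.4914 -1.3163]
```

Call:
jog_arm([
  [[0,0,0.004,0,0,0,255],[0,0,0.004,0,0,0,255],[0,0,0.004,0,0,0,255],[0,0,0.004,0,0,0,255],[0,0,0,0,0,0,255]],
])

```text
clock: 16.55
tcp_pos: [0.478, -0.2177, 0.0583]
orientation: [0.175, -0.054, 0.983, 0.007]
wrist_force: [-24.5, 3.7, 36.2]
finger_gap: 0.0574
grip_force: 60.5
```

```bash
python3 - <<'E'
from h import *
s=env.get_state(); np.set_printoptions(precision=4,suppress=True); print(bedpos(s),BR.inv().apply(s["wrist_force"]))
E
```

```text
[ 0.05   -0.008   0.0252] [-10.1118   6.3945  42.1729]
```

Call:
jog_arm([
  [[0,0,-0.006,0,0,0,255],[0,0,-0.005,0,0,0,255],[0.004,0,0,0,0,0,255],[0.004,0,0,0,0,0,255],[0.004,0,0,0,0,0,255],[0,0,0,0,0,0,255]],
])

```text
clock: 17.15
tcp_pos: [0.4771, -0.2183, 0.0584]
orientation: [0.177, -0.055, 0.983, 0.008]
wrist_force: [-0.1, 2.4, 7.1]
finger_gap: 0.057
grip_force: 55.4
```

```bash
python3 - <<'E'
from h import *
s=env.get_state(); np.set_printoptions(precision=4,suppress=True); print(bedpos(s),BR.inv().apply(s["wrist_force"]),s["ft_torque"])
E
```

```text
[ 0.0491 -0.0086  0.0256] [2.5586 2.3876 6.6035] [ 0.692  -0.1069  0.1473]
```

Call:
jog_arm([
  [[0.004,0,0,0,0,0,255],[0.004,0,0,0,0,0,255],[0.004,0,0,0,0,0,255],[0,0,0,0,0,0,255]],
])

```text
clock: 17.55
tcp_pos: [0.4745, -0.2192, 0.0574]
orientation: [0.177, -0.055, 0.983, 0.007]
wrist_force: [0.7, 0.8, 5.9]
finger_gap: 0.0571
grip_force: 55.2
```

```bash
python3 - <<'E'
from h import *
s=env.get_state(); np.set_printoptions(precision=4,suppress=True); print(bedpos(s),BR.inv().apply(s["wrist_force"]),s["ft_torque"])
E
```

```text
[ 0.0463 -0.0092  0.0257] [2.7269 0.7151 5.3247] [ 0.3372 -0.2067  0.0452]
```

Call:
jog_arm([
  [[0.004,0.002,0,0,0,0,255],[0.004,0.002,0,0,0,0,255],[0.004,0,0,0,0,0,255],[0,0,0,0,0,0,255]],
])

```text
clock: 17.95
tcp_pos: [0.4732, -0.2191, 0.0571]
orientation: [0.179, -0.056, 0.982, 0.007]
wrist_force: [7.7, -0.4, 3.9]
finger_gap: 0.0576
grip_force: 54.5
```

```bash
python3 - <<'E'
from h import *
s=env.get_state(); np.set_printoptions(precision=4,suppress=True); print(bedpos(s),BR.inv().apply(s["wrist_force"]),s["ft_torque"])
E
```

```text
[ 0.045  -0.0089  0.0258] [ 8.5298 -1.2349  1.0794] [ 0.1219 -1.3848  0.1419]
```

Call:
jog_arm([
  [[-0.002,0,0.003,0,0.002,0,255],[0,0,0.002,0,0.001,0,255],[0,0,0,0,0,0,255]],
])

```text
clock: 18.25
tcp_pos: [0.4733, -0.2191, 0.0569]
orientation: [0.173, -0.055, 0.983, 0.006]
wrist_force: [-2.1, 0.6, 18.3]
finger_gap: 0.0571
grip_force: 56.9
```

```bash
python3 - <<'E'
from h import *
s=env.get_state(); np.set_printoptions(precision=4,suppress=True); print(bedpos(s),BR.inv().apply(s["wrist_force"]),s["ft_torque"],(BR.inv()*Rq(s["orientation"])).as_matrix())
E
```

```text
[ 0.045  -0.0089  0.0255] [ 4.4091  0.8352 17.8944] [ 0.6119 -0.4131  0.4391] [[-1.     -0.0033 -0.0005]
 [-0.0033  1.     -0.0064]
 [ 0.0005 -0.0064 -1.    ]]
```

Call:
jog_arm([
  [[0,0,-0.004,0,0,0,255],[0,0,0,0,0,0,0],[0,0,0,0,0,0,0],[0,0,0,0,0,0,0],[0,0,0,0,0,0,0],[0,0,0,0,0,0,0],[0,0,-0.03,0,0,0,0],[0,0,-0.06,0,0,0,0],[0,0,-0.12,0,0,0,0],[0,0,-0.15,0,0,0,0],[0,0,-0.15,0,0,0,0],[0.05,0.15,-0.05,0,0,0,0],[0.05,0.15,0,0,0,0,0],[0.05,0.15,0,0,0,0,0],[0,0.15,0,0,0,0,0],[0,0.15,0,0,0,0,0],[0,0.15,0,0,0,0,0],[0,0,0,0,0,0,0],[0,0,0,0,0,0,0]],
])

```text
clock: 20.15
tcp_pos: [0.3634, -0.0015, 0.1738]
orientation: [0.171, -0.056, 0.984, 0.008]
wrist_force: [0.1, -0.5, -0.3]
finger_gap: 0.0855
grip_force: 0.0
```

```bash
python3 - <<'E'
import cv2,numpy as np
from h import *
t=cam("top")["pixels"][...,::-1];s=cam("scene")["pixels"][...,::-1]
f=lambda i,x0,y0:cv2.resize(i[y0:y0+72,x0:x0+66],(396,432),interpolation=cv2.INTER_CUBIC)
cv2.imwrite("pics/end.png",np.hstack([f(t,388,164),f(s,206,205)]))
E
```

```text
(no output)
```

View pics/end.png

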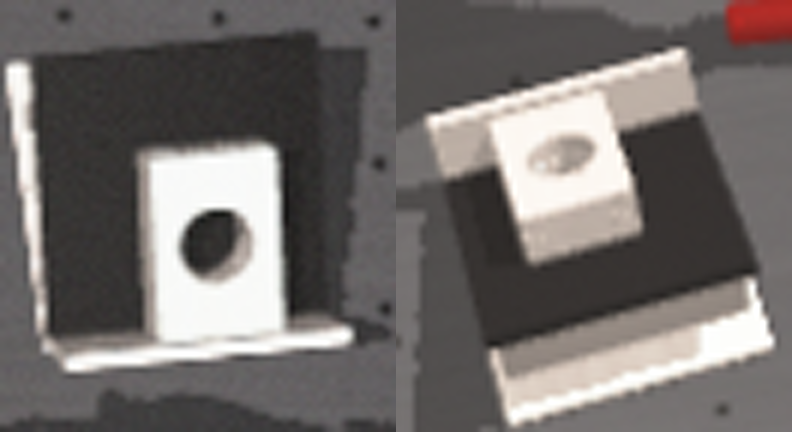

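The plate lies flush on its twin: in the scene view the two side faces run together, and both edges are at the stop.

```bash
python3 -c "
from h import *
print(ticket.hand_in())"
```

```text
the job is handed in; nothing more can be done
None
```

The aperture plate now lies on its twin on the right-hand rest, against the stop, and released; the job was handed in about 20 s into the 59 s limit, with no verdict returned and the bystanders not re-measured at the end.

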